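# Lower the lever of the compression test stand past its ratchet

### The arm

A 7-joint arm with a two-finger parallel gripper is mounted at the origin on the work surface. World frame = base frame: x ahead of the robot, y to its left, z up, the work surface at z = 0. Lengths are in m, angles in rad, forces in N, time in s.
With the tool pointing down it reaches from about 0.425 to 0.925 m from the base axis. Payload 6.8 kg.
Tool frame: the origin (TCP) lies midway between the tips of the shut fingers; the grasp point (between the pads) lies 19 mm behind it; y points along the fingers, z is the direction in which the jaws open and shut, and the axes are right-handed (so a half turn about y gives the same grasp; the last joint's range is limited). The gripper opens to 85 mm and grips with 20 to 120 N. Pads are 22 mm wide; open, the fingers measure 114 mm over their backs; the gripper's body (76 mm by 85 mm) begins 54 mm behind the grasp point. The pads swing forward as they close: fully open they stand 13 mm farther back than shut.
Start: joints at [1.023, 0.477, 0.022, 1.555, -0.011, 1.109, -0.083], TCP at [0.287, -0.611, 0.231] pointing down, gripper open.
Joint ranges: [-2.96, 2.96], [-0.34, 2.1], [-1.41, 1.46], [0.24, 2.44], [-1.37, 4.51], [0.17, 1.92], [-2.96, 2.96]. Speed limits (rad/s): [2.39, 2.39, 3.14, 3.14, 3.14, 3.14, 3.14].

### API

Orientations are given as a unit quaternion [w, x, y, z].
In Python, from station import bot gives the robot as it stands. The module is installed in compiled form; this text tells all that it offers.
- The arm moves only by the shell command python3 -m crank 'ROWS' [FORCE]. ROWS is JSON, a list of rows, each an object with "linear": the shift along the tool's x, y, z in m, a list of three; "dr": the turn, a rotation vector about the tool's x, y, z in degrees, a list of three; "hand": the gripper command: -1 is shut, 1 is fully open, values between are in proportion. A call has 1 to 10 rows; each row is the pose to reach, as a shift and turn from the pose commanded when the call began, along the tool's axes at that moment; what a row does not reach only later rows make up. A row lasts 1/12 s, in which the tool goes at most 41.7 mm and 7.16 degrees, less where a joint would pass 70% of its speed; a pose out of reach is approached as far as the arm can. A call with a gripper value outside its range is refused whole. The fingers move at their own pace and stop on an object; FORCE is the grip in N (left out, the last holds). Time passes only in rows, so rows that repeat a pose let the fingers close. It gives the time, the measured TCP pose, the force and the opening at its end, in the units of the state.
- bot.get_obs(): the state, without advancing time (a new reading comes with each control period).
- bot.read_camera(name): name is "scene" or "top" or "wrist"; returns the picture (400x640x3 uint8, blue, green, red); there is no depth.
- bot.camera_params(name): a dict with "K" (3x3 intrinsics, pixels), "R" (3x3) and "t" (3): a world point X has camera coordinates R X + t; the wrist camera has in their place "hand_eye" (4x4, takes a point from camera to tool coordinates, whose origin is the TCP and whose axes are the tool frame's). Camera axes: x right, y down, z forward; pixel columns grow to the right and rows downward; lengths in m; the calibration is good to about 2 mm. A picture is of the moment at which its call begins: read the wrist's pose just before it. camera_params takes no time and is no camera call.
- bot.hand_in(): hands the job in, once; it reports no verdict.
Trained networks look in the newest picture that a camera, given by its name, has taken for a name from the list of things; names that differ only in an ending like _2 or _b are one class to them, and where a whole thing is asked for, a point or a joint stands for the part that bears it (a point fixed in the world has none). Each returns a list of dicts, best first, with "score" (0 to 1); they miss things now and then, are a little off and sometimes report something else, mostly with a low value. They report only what shows in the picture. A call takes as long as a camera call.
- bot.search_frame(camera, target): "extent" ([left, top, right, bottom] in pixels, round what is visible of it).
- bot.cut_out(camera, target): "pixels" (400x640 bool, what is visible of it) and "extent" ([left, top, right, bottom] in pixels, round what is visible of it).
- bot.place_of(camera, target): "xy" ([column, row] in pixels: a listed point, or the origin of a listed thing).
The state is a dict: "t": time; "q": joint angles; "joint_vel": joint speeds; "joint_torque": joint torques, N m; "eef_pos": TCP position; "tool_rot": TCP orientation; "contact_force": force on the tool from outside, world axes, zero at the start; "torque": the same for the moment, N m; "gripper_width": opening from 0.0 (shut) to 1.0 (fully open).
Only numpy, scipy, OpenCV 4.12 (cv2) and the standard library are available. Lean on these libraries where they do the work, as an engineer would, in place of code of your own. Each camera call takes 0.05 s, during which the arm holds its last target. There are 200 camera calls.

### The job

Lower the compression plate of the test stand onto the rubber specimen: press the red thumb trigger on the hand lever to draw its ratchet pawl out of the toothed quadrant, keep it pressed while you push the lever down past the teeth to its bottom stop, then let go so that the pawl springs back home. Work with the fingertips only, nothing is to be gripped or lifted: do not pull the lever up, slam it down or force it against the teeth, keep off the gauge, and leave the other things on the bench where they are.

Things in the scene. Friction and masses are not known exactly. Their poses are not given: they have to be found in the camera images.
- stand: Lever-operated compression test stand, fixed: white base 260 x 170 mm, 34 mm high; aluminium column to 395 mm high at its back; round platen with a black rubber specimen. Origin: centre of the base's underside, on the bench. Its -x points to its front, +z up. The hand lever is on its -y side, in the upright plane 92 mm from the origin, pointing to the front
- head: Crosshead with black force gauge (62 mm wide, 125 mm high) and steel compression plate, sliding down the column's front; geared to the lever (60 mm per rad), it rests on the specimen when the lever is at its bottom stop. Origin: the stand's origin when fully up, so only its height changes
- hub (a point): Axis of the hand lever, in the lever's plane, 140 mm above the bench; the lever swings about the stand's y axis. Outward from here: a blue quadrant with steel teeth (tooth tips at radius 95 mm, its plane 16 mm from the lever's on the gauge side), a steel bar, then a black round grip 26 mm thick from 162 to 267 mm
- grip_end (a point): Middle of the outer end face of the black grip, 267 mm from the hub; hub to here is the lever's middle line
- trigger_hinge (a point): Hinge of the red thumb trigger on the lever, at the trigger's OUTER end: 235 mm out from the hub along the lever's line and 16 mm above that line. The trigger's inner end stands up, sloping 0.30 rad against the lever; it turns down flat onto the grip and springs back when let go
- thumb_pad (a point): Pressing place on top of the red trigger (paddle 30 mm wide, 86 mm long, 5 mm thick, lengthwise over the grip), 50 mm inward of its hinge; a lip 5 mm high stands 25 mm further inward. Pressed flat (15 mm of travel here, 3 N rising to 6 N) it lies 185 mm out along the lever's line and 18.5 mm above it. Once flat it pushes the lever too
- lever (a joint): Angle of the hand lever, rad: 0 at the top stop (0.60 rad above level), growing downward, 0.75 at the bottom stop (0.15 rad below level). It stays where it is left (friction, damped); with the pawl free 3 to 10 N on the thumb pad pushes it down
- pawl (a joint): How far the brass pawl is drawn out along the lever, m: 0 seated, over 0.0045 free of all teeth, about 0.007 with the trigger flat. Undrawn, it stops the lever from going down (a tooth every 0.13 rad). At the bottom stop it drops in behind the last tooth once the trigger is let go
- weight_mid (a point): Loose bystander: brass calibration weight with a knob, 44 mm across, 64 mm high; its centre
- probe_mid (a point): Loose bystander: spare aluminium compression probe, 50 mm disc with an upright stem, 40 mm high; its centre
- screwdriver_grip (a point): Loose bystander: screwdriver with a green handle, 190 mm long, lying beside the stand; middle of its handle
- dish_mid (a point): Loose bystander: shallow aluminium dish, 96 mm across, 18 mm high; its centre
- bottle_mid (a point): Loose bystander: clear bottle with a red cap, 64 mm across, 200 mm high, behind the stand; its centre
- puck_center (a point): Loose bystander: spare black rubber specimen, 29 mm across, 12.5 mm thick, lying on the bench; its centre
- mouse_mid (a point): Loose bystander: black computer mouse, 100 x 58 x 32 mm; its centre

How it is judged:
On the way, in this order (a step that is already met when the one before it is completed fails the run):
1. the trigger is pressed and the pawl is drawn clear of the teeth (value of joint pawl above 0.004 m), for 0.1 s.
2. the lever is pushed down to its bottom stop (value of joint lever above 0.72 rad), for 0.1 s.
At the end, for the whole second after the job is handed in: The lever rests at its bottom stop (within 0.03 rad), the plate is down on the specimen (within 2.5 mm of its full 45 mm travel), the trigger is let go and the pawl is back home behind the last tooth (within 1.5 mm), and every bystander is within 20 mm of where it stood (value of joint lever above 0.72 rad and value of joint pawl below 0.0015 m and z of head in the frame of stand below -0.0425 m and velocity of joint lever between -0.05 and 0.05 rad/s and distance of each of weight_mid, probe_mid, screwdriver_grip, dish_mid, bottle_mid, puck_center, mouse_mid from where it was at the start of the episode below 0.02 m); the robot touches nothing.
It fails at once if the lever is pulled up (above 0.04 rad, or upward faster than 0.5 rad/s before it is down) (value of joint lever below 0.04 rad or (velocity of joint lever below -0.5 rad/s and value of joint lever below 0.65 rad)).
It fails at once if the lever is slammed down (faster than 2 rad/s) (velocity of joint lever above 2 rad/s).
It fails at once if the lever is forced or the stand knocked (more than 50 N) (contact force between any of the fingers, the arm and stand above 50 N).
It fails at once if the gauge or its crosshead is pushed (contact force between any of the fingers, the arm and head above 3 N).
It fails at once if a bystander is moved or lifted (distance of any of weight_mid, probe_mid, screwdriver_grip, dish_mid, bottle_mid, puck_center, mouse_mid from where it was at the start of the episode above 0.03 m).
It also fails if it takes over 40 s, if anything falls off the work surface, if the arm or the gripper's body presses on something with over 40 N, if the wrist force passes 120 N, or if a joint passes its speed limit or range.

## Working session

There is one attempt and no reset: what is moved stays moved. The work goes in short steps, Python scripts to look and compute and a shell command to move; the robot and the scene stay as the last step left them, time stands still between calls to the robot, and variables do not carry over. Pictures are saved under pics/ and viewed, about 8 in all and at most 12, crops included, and the job is handed in when it is done.

```bash
mkdir -p pics; cat > h.py <<'E'
import numpy as np, cv2
from station import bot
from scipy.spatial.transform import Rotation as Ro
def rot(q): return Ro.from_quat([q[1],q[2],q[3],q[0]])
def cam(n):
    p=bot.camera_params(n); return np.array(p["K"]),np.array(p["R"]),np.array(p["t"]).ravel()
def ray(n,uv):
    K,R,t=cam(n); d=R.T@np.linalg.inv(K)@np.array([uv[0],uv[1],1.]); return -R.T@t,d/np.linalg.norm(d)
def proj(n,X):
    K,R,t=cam(n); c=K@(R@np.asarray(X)+t); return c[:2]/c[2]
def tri(uvs):
    A=np.zeros((3,3));b=np.zeros(3);rs=[ray(n,u) for n,u in uvs.items()]
    for o,d in rs: P=np.eye(3)-np.outer(d,d);A+=P;b+=P@o
    X=np.linalg.solve(A,b); return X,[np.linalg.norm((np.eye(3)-np.outer(d,d))@(X-o)) for o,d in rs]
E
python3 - <<'E'
from h import *
s=bot.get_obs(); print(s); print(rot(s["tool_rot"]).as_matrix().round(3))
for n in("scene","top"):
    im=bot.read_camera(n); cv2.imwrite(f"pics/{n}0.png",im)
P={}
for k in("stand","hub","grip_end","trigger_hinge","thumb_pad"):
    P[k]={}
    for n in("scene","top"):
        r=bot.place_of(n,k)
        if r: P[k][n]=r[0]["xy"]; print(k,n,[(np.round(a["xy"],1).tolist(),round(a["score"],2)) for a in r[:2]])
    if len(P[k])==2:
        X,e=tri(P[k]); print("  ",X.round(4),np.round(e,4))
E
```

```text
{'t': 0.0, 'q': array([ 1.02291404,  0.47783445,  0.02235392,  1.5564699 , -0.0115095 ,
        1.10931783, -0.08310398]), 'joint_vel': array([ 0.0021294 ,  0.00011564,  0.00206386, -0.00083783,  0.00107144,
        0.00032262,  0.00020758]), 'joint_torque': array([ 2.36705628e-04, -5.96457732e+01,  1.60816815e+00, -2.81197572e+01,
        1.25607866e-02,  9.40316124e-03,  5.27952909e-05]), 'eef_pos': array([ 0.28709575, -0.61022732,  0.23029518]), 'tool_rot': array([ 0.15404178, -0.15443155,  0.69072344, -0.68943684]), 'contact_force': array([-0.08558783,  0.49341425,  0.0650786 ]), 'torque': array([-0.03237162,  0.00339199, -0.03372862]), 'gripper_width': 1.0002925366363922}
[[-0.905 -0.001  0.426]
 [-0.426  0.002 -0.905]
 [ 0.    -1.    -0.002]]
stand scene [([330.8, 223.6], 0.93)]
stand top [([287.9, 225.6], 0.89)]
   [ 0.5267  0.1015 -0.0043] [0.004 0.004]
hub scene [([356.7, 212.5], 0.95)]
hub top [([283.9, 192.3], 0.74), ([284.9, 227.3], 0.69)]
   [0.6322 0.1126 0.134 ] [0.0038 0.0038]
grip_end scene [([274.2, 195.3], 0.69)]
grip_end top [([362.7, 226.0], 0.84), ([229.9, 195.8], 0.53)]
   [ 0.5304 -0.1077  0.2519] [0.0045 0.0045]
trigger_hinge scene [([283.1, 193.3], 0.79)]
trigger_hinge top [([346.4, 222.1], 0.93)]
   [ 0.5366 -0.0721  0.2445] [0.005 0.005]
thumb_pad scene [([305.6, 191.5], 0.77)]
thumb_pad top [([331.7, 213.1], 0.91), ([331.9, 266.6], 0.32)]
   [ 0.5658 -0.0249  0.2477] [0.0031 0.0031]
```

```bash
python3 - <<'E'
import cv2,numpy as np
a=cv2.imread("pics/scene0.png")[80:380,100:560]; b=cv2.imread("pics/top0.png")[80:380,100:560]
cv2.imwrite("pics/both.png",cv2.resize(np.vstack([a,b]),None,fx=1,fy=1))
cv2.imwrite("pics/a.png",cv2.resize(cv2.imread("pics/scene0.png"),(800,500)))
cv2.imwrite("pics/b.png",cv2.resize(cv2.imread("pics/top0.png"),(800,500)))
from h import *
for n in("scene","top"): print(n,ray(n,(320,200)))
E
```

```text
scene (array([ 1.25730228, -0.44100685,  1.00662103]), array([-0.58996959,  0.39941764, -0.70171322]))
top (array([0.5408703 , 0.03376294, 1.45313652]), array([ 0.04922655, -0.02446279, -0.99848802]))
```

View pics/a.png

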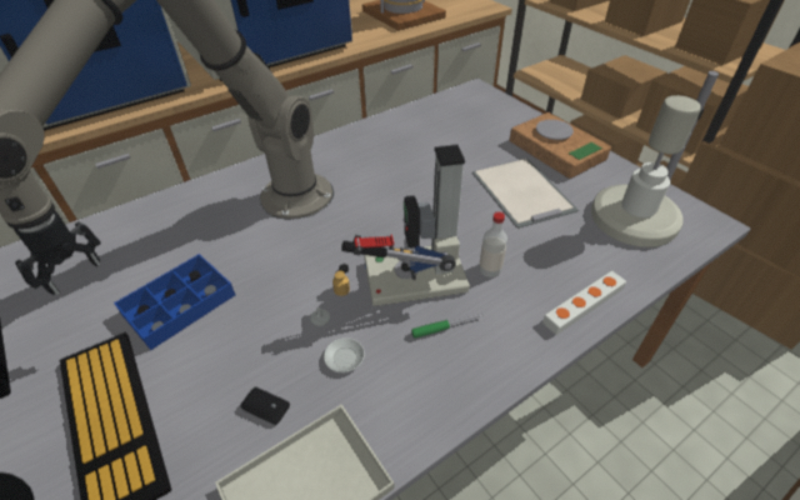

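View pics/b.png

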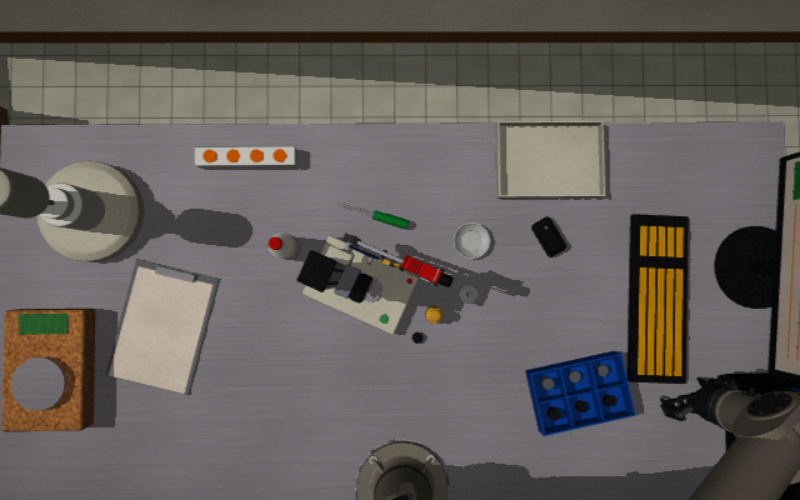

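The two views agree: the stand is in the middle of the bench with its front facing -y. The lever's red trigger is at about (375,242) in the scene view and (425,268) in the top view (both pictures scaled 1.25x). The weight, probe and puck are near the front of the base. Next I'll fit the stand's model to all the points.

```bash
cat >> h.py <<'E'
def model(p,lev=None):
    x,y,yaw,hx,l=p; l=l if lev is None else lev
    f=.6-l; c,s=np.cos(yaw),np.sin(yaw); Rz=np.array([[c,-s,0],[s,c,0],[0,0,1]])
    L=lambda a,b: Rz@(np.array([hx,-.092,.14])+a*np.array([-np.cos(f),0,np.sin(f)])+b*np.array([np.sin(f),0,np.cos(f)]))+[x,y,0]
    return dict(stand=np.array([x,y,0]),hub=L(0,0),grip_end=L(.267,0),trigger_hinge=L(.235,.016),thumb_pad=L(.188,.0332),flat=L(.185,.0185))
E
python3 - <<'E'
from h import *
from scipy.optimize import least_squares
obs={"stand":{"scene":(330.8,223.6),"top":(287.9,225.6)},"hub":{"scene":(356.7,212.5),"top":(283.9,192.3)},"grip_end":{"scene":(274.2,195.3),"top":(362.7,226)},
"trigger_hinge":{"scene":(283.1,193.3),"top":(346.4,222.1)},"thumb_pad":{"scene":(305.6,191.5),"top":(331.7,213.1)}}
f=lambda p:np.concatenate([proj(n,model(p)[k])-u for k,d in obs.items() for n,u in d.items()])
r=least_squares(f,[.54,.08,1.13,.05,.15],loss="soft_l1",f_scale=2)
print(r.x.round(4),f(r.x).reshape(-1,2).round(1).tolist()); np.save("p.npy",r.x)
for k,v in model(r.x).items(): print(k,v.round(4))
print("end",model(r.x,.75)["flat"].round(4))
E
```

```text
[0.5265 0.1017 1.112  0.0579 0.1761] [[1.2, -0.9], [0.9, 0.7], [-0.6, -0.9], [-1.2, -1.7], [-1.5, -0.5], [-2.4, 0.5], [2.4, -0.4], [2.2, -1.3], [-2.3, 0.4], [0.4, -0.3]]
stand [0.5265 0.1017 0.    ]
hub [0.6347 0.1128 0.14  ]
grip_end [ 0.5269 -0.1054  0.2498]
trigger_hinge [ 0.5427 -0.0733  0.2512]
thumb_pad [ 0.5648 -0.0286  0.2476]
flat [ 0.5634 -0.0316  0.233 ]
end [ 0.5524 -0.0537  0.1306]
```

```bash
cat >> h.py <<'E'
def togo(X,lean=0.,yaw=None):
    "tool shift (m) and turn (deg) to X with x=-stand x, z=-stand y, tool leaning back by lean"
    p=np.load("p.npy"); s=bot.get_obs(); R0=rot(s["tool_rot"])
    w=p[2]; sx=np.array([np.cos(w),np.sin(w),0]); sy=np.array([-np.sin(w),np.cos(w),0]); up=np.array([0,0,1.])
    y=-(np.cos(lean)*up+np.sin(lean)*sx); z=-sy; x=np.cross(y,z)
    R1=Ro.from_matrix(np.c_[x,y,z])
    return R0.inv().apply(np.asarray(X)-s["eef_pos"]).round(4), (R0.inv()*R1).as_rotvec(degrees=True).round(1)
E
python3 - <<'E'
from h import *
print(togo([.5648,-.0286,.35],.15))
E
```

```text
(array([-0.4989, -0.1187, -0.4087]), array([  2.9, -38.4,  -8.3]))
```

```bash
python3 -m crank '[{"linear":[0,-0.04,0],"dr":[0,0,0],"hand":-1},{"linear":[-0.03,-0.08,-0.025],"dr":[0,-4,0],"hand":-1},{"linear":[-0.06,-0.12,-0.05],"dr":[0,-8,0],"hand":-1},{"linear":[-0.09,-0.12,-0.073],"dr":[0,-12,0],"hand":-1},{"linear":[-0.12,-0.12,-0.098],"dr":[0,-16,0],"hand":-1},{"linear":[-0.15,-0.12,-0.122],"dr":[0,-20,0],"hand":-1},{"linear":[-0.18,-0.12,-0.147],"dr":[1,-24,-3],"hand":-1},{"linear":[-0.21,-0.12,-0.171],"dr":[2,-28,-5],"hand":-1},{"linear":[-0.24,-0.12,-0.196],"dr":[2,-32,-7],"hand":-1},{"linear":[-0.27,-0.12,-0.22],"dr":[2.9,-38.4,-8.3],"hand":-1}]'
python3 - <<'E'
from h import *
print(togo([.5648,-.0286,.35],.15))
E
```

```text
t: 1.43
eef_pos: [0.4385, -0.2956, 0.3518]
tool_rot: [-0.328, 0.419, -0.57, 0.627]
contact_force: [1.6, -0.2, 1.1]
gripper_width: 0.002
(array([-0.2922, -0.043 , -0.004 ]), array([-0.1,  0.2,  0.1]))
```

```bash
python3 -m crank '[{"linear":[-0.035,-0.005,0],"dr":[0,0,0],"hand":-1},{"linear":[-0.07,-0.01,0],"dr":[0,0,0],"hand":-1},{"linear":[-0.105,-0.016,-0.001],"dr":[0,0,0],"hand":-1},{"linear":[-0.14,-0.021,-0.002],"dr":[0,0,0],"hand":-1},{"linear":[-0.175,-0.026,-0.002],"dr":[0,0,0],"hand":-1},{"linear":[-0.21,-0.031,-0.003],"dr":[0,0,0],"hand":-1},{"linear":[-0.245,-0.036,-0.003],"dr":[0,0,0],"hand":-1},{"linear":[-0.28,-0.042,-0.004],"dr":[0,0,0],"hand":-1},{"linear":[-0.292,-0.043,-0.004],"dr":[0,0,0],"hand":-1},{"linear":[-0.292,-0.043,-0.004],"dr":[0,0,0],"hand":-1}]'
python3 - <<'E'
from h import *
print(togo([.5648,-.0286,.35],.15))
s=bot.get_obs(); im=bot.read_camera("wrist"); 
p=bot.camera_params("wrist"); H=np.array(p["hand_eye"]);K=np.array(p["K"]);print(H.round(3).tolist())
R=rot(s["tool_rot"]).as_matrix(); m=model(np.load("p.npy"))
np.savez("w.npz",R=R,e=s["eef_pos"])
for k,v in m.items():
    c=np.linalg.inv(H)@np.r_[R.T@(v-s["eef_pos"]),1]; u=(K@c[:3])[:2]/c[2]
    d=[] if k=="flat" else bot.place_of("wrist",k)
    print(k,u.round(1),[(np.round(a["xy"],1).tolist(),round(a["score"],2)) for a in d[:2]])
    if c[2]>0: cv2.drawMarker(im,tuple(int(i) for i in u),(0,255,255),0,12)
for n in ("scene","top"): bot.read_camera(n)
cv2.imwrite("pics/w1.png",im)
b=bot.read_camera("scene"); cv2.imwrite("pics/s1.png",cv2.resize(b[100:300,200:440],None,fx=3,fy=3))
E
```

```text
t: 2.27
eef_pos: [0.5658, -0.027, 0.3497]
tool_rot: [-0.329, 0.419, -0.57, 0.625]
contact_force: [0.0, -0.5, -0.1]
gripper_width: -0.002
(array([ 0.0019, -0.    , -0.0002]), array([ 0. ,  0.3, -0.1]))
[[0.001, 0.96, 0.278, -0.071], [0.001, -0.278, 0.96, -0.142], [1.0, -0.0, -0.001, -0.0], [0.0, 0.0, 0.0, 1.0]]
stand [247.3  30.9] [([245.9, 33.1], 0.83)]
hub [321.5 -50. ] []
grip_end [319.8 277.7] []
trigger_hinge [320.  241.3] [([318.5, 237.0], 0.61)]
thumb_pad [320.4 179.5] [([319.2, 174.1], 0.83)]
flat [320.3 176.4] []
```

View pics/w1.png

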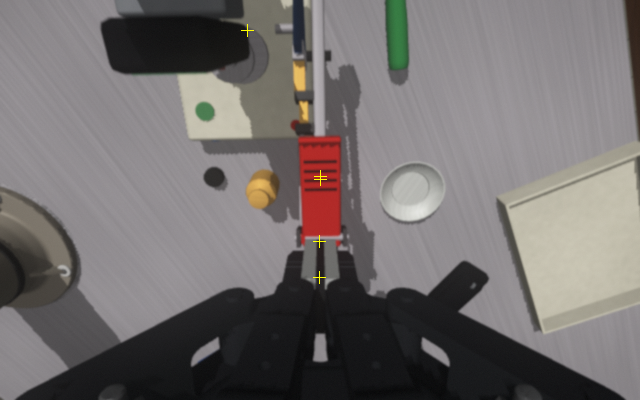

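View pics/s1.png

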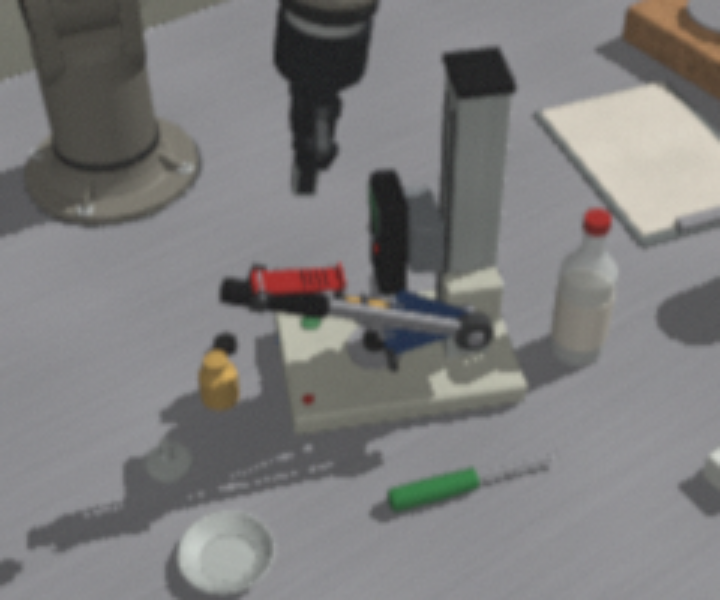

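The projected model lies on the red trigger. It spans columns 300–342 and rows 137–241 in the wrist picture, with the pad at (319,174), about 3 mm further inward than I had modelled. The scene view shows the fingers clear and in front of the gauge. I'll shift the model 3 mm inward and work out the way-points.

```bash
python3 - <<'E'
from h import *
p=np.load("p.npy"); p[3]+=.003; np.save("p.npy",p)
m=model(p)
print("pad+8",togo(m["thumb_pad"]+[0,0,.008],.15)); print("flat",togo(m["flat"],.15))
E
```

```text
pad+8 (array([-0.0207,  0.0926, -0.0016]), array([-0. , -0.1,  0. ]))
flat (array([-0.0208,  0.1154, -0.0016]), array([-0. , -0.1,  0. ]))
```

```bash
python3 -m crank '[{"linear":[-0.007,0.03,-0.001],"dr":[0,0,0],"hand":-1},{"linear":[-0.014,0.06,-0.0015],"dr":[0,0,0],"hand":-1},{"linear":[-0.0207,0.09,-0.0015],"dr":[0,0,0],"hand":-1},{"linear":[-0.0207,0.0926,-0.0015],"dr":[0,0,0],"hand":-1},{"linear":[-0.0207,0.0926,-0.0015],"dr":[0,0,0],"hand":-1}]'
python3 - <<'E'
from h import *
m=model(np.load("p.npy"))
print("flat",togo(m["flat"],.15))
b=bot.read_camera("scene"); cv2.imwrite("pics/s2.png",cv2.resize(b[150:270,250:400],None,fx=5,fy=5,interpolation=2))
E
```

```text
t: 3.13
eef_pos: [0.5653, -0.0255, 0.2542]
tool_rot: [-0.326, 0.418, -0.572, 0.626]
contact_force: [0.8, -0.7, 1.5]
gripper_width: 0.002
flat (array([0.0001, 0.0215, 0.001 ]), array([ 0.2, -0. ,  0.1]))
```

View pics/s2.png

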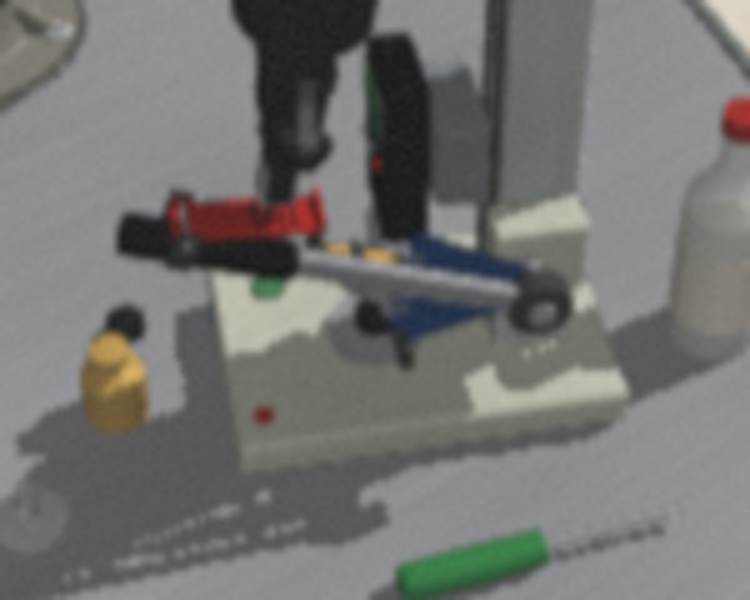

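The fingertips are over the trigger at (278,205) in this crop, just inward of its middle and outside the lip at (318,200), and clear of the gauge. I'll press now.

```bash
python3 -m crank '[{"linear":[0,0.004,0.001],"dr":[0,0,0],"hand":-1},{"linear":[0,0.008,0.001],"dr":[0,0,0],"hand":-1},{"linear":[0,0.012,0.001],"dr":[0,0,0],"hand":-1},{"linear":[0,0.015,0.001],"dr":[0,0,0],"hand":-1},{"linear":[0,0.018,0.001],"dr":[0,0,0],"hand":-1},{"linear":[0,0.018,0.001],"dr":[0,0,0],"hand":-1}]'
python3 - <<'E'
from h import *
m=model(np.load("p.npy"))
print("flat",togo(m["flat"],.15),"end",togo(model(np.load("p.npy"),.75)["flat"],.15))
E
```

```text
t: 3.68
eef_pos: [0.5671, -0.0277, 0.2385]
tool_rot: [-0.327, 0.416, -0.57, 0.628]
contact_force: [0.9, -0.1, 4.2]
gripper_width: 0.0
flat (array([ 0.0013,  0.0058, -0.0016]), array([-0.1, -0.1, -0. ])) end (array([ 0.0104,  0.1106, -0.0019]), array([-0.1, -0.1, -0. ]))
```

```bash
python3 -m crank '[{"linear":[0,0.002,-0.001],"dr":[0,0,0],"hand":-1},{"linear":[0,0.004,-0.001],"dr":[0,0,0],"hand":-1},{"linear":[0,0.005,-0.001],"dr":[0,0,0],"hand":-1},{"linear":[0,0.005,-0.001],"dr":[0,0,0],"hand":-1}]'
python3 - <<'E'
from h import *
p=np.load("p.npy")
for l in (p[4],.3,.4,.5,.6,.7,.75): print(l,togo(model(p,l)["flat"],.15-(l-p[4])*.6))
b=bot.read_camera("scene"); print([ (k,bot.place_of("scene",k)[:1]) for k in ("grip_end","thumb_pad")], proj("scene",model(p)["grip_end"]))
cv2.imwrite("pics/s3.png",cv2.resize(b[150:270,250:400],None,fx=5,fy=5,interpolation=2))
E
```

```text
t: 4.02
eef_pos: [0.5655, -0.0286, 0.2331]
tool_rot: [-0.327, 0.417, -0.571, 0.628]
contact_force: [1.1, -1.7, 4.2]
gripper_width: -0.001
0.17611150654924812 (array([ 0.0006,  0.0002, -0.0006]), array([-0.1, -0.1,  0. ]))
0.3 (array([ 0.0076,  0.0221, -0.0007]), array([-0.1, -0.1,  4.3]))
0.4 (array([ 0.0113,  0.0404, -0.0007]), array([-0.1, -0.1,  7.7]))
0.5 (array([ 0.0131,  0.0588, -0.0007]), array([-0.1, -0.1, 11.2]))
0.6 (array([ 0.0131,  0.0774, -0.0007]), array([-0.1, -0.1, 14.6]))
0.7 (array([ 0.0112,  0.0959, -0.0008]), array([-0.1, -0.1, 18. ]))
0.75 (array([ 0.0096,  0.1051, -0.0008]), array([-0.1, -0.1, 19.8]))
[('grip_end', [{'xy': [273.1, 199.2], 'score': 0.57}]), ('thumb_pad', [{'xy': [304.5, 198.1], 'score': 0.62}])] [273.79801778 194.64501181]
```

View pics/s3.png

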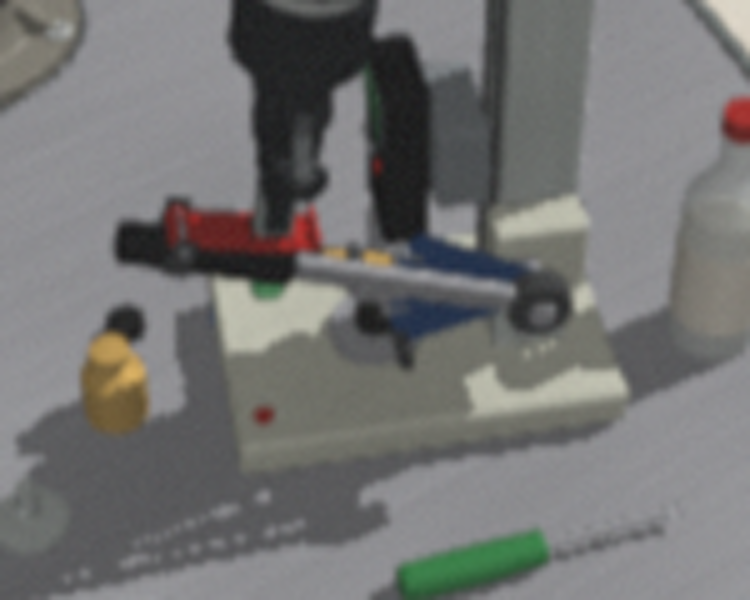

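The trigger is now almost flat under the tips and the lever hasn't moved (grip end still at (135,242) in the crop), at about 4 N. I'll press the last few mm and then follow the arc.

```bash
python3 -m crank '[{"linear":[0.001,0.002,-0.0005],"dr":[0,0,0],"hand":-1},{"linear":[0.001,0.004,-0.0005],"dr":[0,0,0.5],"hand":-1},{"linear":[0.002,0.006,-0.0005],"dr":[0,0,1],"hand":-1},{"linear":[0.003,0.009,-0.0005],"dr":[0,0,1.5],"hand":-1},{"linear":[0.004,0.012,-0.0005],"dr":[0,0,2],"hand":-1},{"linear":[0.005,0.016,-0.0005],"dr":[0,0,3],"hand":-1},{"linear":[0.006,0.02,-0.0005],"dr":[0,0,3.5],"hand":-1},{"linear":[0.007,0.024,-0.0005],"dr":[0,0,4.3],"hand":-1}]'
python3 - <<'E'
from h import *
p=np.load("p.npy")
for l in (.3,.4,.5,.6,.7,.75): print(l,togo(model(p,l)["flat"],.15-(l-p[4])*.6))
b=bot.read_camera("scene"); r=bot.place_of("scene","grip_end"); print(r and r[0])
for l in (p[4],.3,.4): print(proj("scene",model(p,l)["grip_end"]))
E
```

```text
t: 4.83
eef_pos: [0.5599, -0.0371, 0.2095]
tool_rot: [-0.351, 0.395, -0.586, 0.614]
contact_force: [2.2, -1.1, 4.0]
gripper_width: 0.0
0.3 (array([ 0.001 , -0.0027,  0.0006]), array([-0. , -0. , -0.1]))
0.4 (array([0.0061, 0.0152, 0.0006]), array([-0. , -0. ,  3.3]))
0.5 (array([0.0093, 0.0334, 0.0006]), array([-0. , -0. ,  6.8]))
0.6 (array([0.0107, 0.052 , 0.0006]), array([-0. , -0. , 10.2]))
0.7 (array([0.0103, 0.0706, 0.0006]), array([-0. , -0. , 13.6]))
0.75 (array([0.0094, 0.0798, 0.0006]), array([-0. , -0. , 15.4]))
{'xy': [267.8, 210.0], 'score': 0.73}
[273.79801778 194.64501181]
[270.73343117 202.96442842]
[269.3621025  209.56161064]
```

```bash
python3 -m crank '[{"linear":[0.002,0.004,0],"dr":[0,0,1],"hand":-1},{"linear":[0.004,0.009,0],"dr":[0,0,2],"hand":-1},{"linear":[0.006,0.014,0],"dr":[0,0,3],"hand":-1},{"linear":[0.007,0.019,0],"dr":[0,0,4],"hand":-1},{"linear":[0.008,0.024,0],"dr":[0,0,5],"hand":-1},{"linear":[0.009,0.029,0],"dr":[0,0,6],"hand":-1},{"linear":[0.0095,0.034,0],"dr":[0,0,6.8],"hand":-1},{"linear":[0.01,0.039,0],"dr":[0,0,7.8],"hand":-1},{"linear":[0.0105,0.044,0],"dr":[0,0,8.8],"hand":-1},{"linear":[0.0105,0.048,0],"dr":[0,0,9.5],"hand":-1}]'
python3 - <<'E'
from h import *
p=np.load("p.npy")
for l in (.6,.7,.75): print(l,togo(model(p,l)["flat"],.15-(l-p[4])*.6))
b=bot.read_camera("scene"); r=bot.place_of("scene","grip_end"); print(r and r[0])
for l in (.5,.6,.7,.75): print(l,proj("scene",model(p,l)["grip_end"]))
cv2.imwrite("pics/s4.png",cv2.resize(b[150:270,250:400],None,fx=5,fy=5,interpolation=2))
E
```

```text
t: 5.77
eef_pos: [0.5532, -0.0503, 0.1621]
tool_rot: [0.4, -0.345, 0.617, -0.583]
contact_force: [0.2, 0.6, 5.0]
gripper_width: -0.001
0.6 (array([0.    , 0.0036, 0.0008]), array([ 0. , -0.1,  0.7]))
0.7 (array([0.0027, 0.022 , 0.0008]), array([ 0. , -0.1,  4.2]))
0.75 (array([0.0033, 0.0313, 0.0008]), array([ 0. , -0.1,  5.9]))
{'xy': [268.4, 224.6], 'score': 0.67}
0.5 [268.94539593 215.97511082]
0.6 [269.44371769 222.14170931]
0.7 [270.80891672 228.00698711]
0.75 [271.79975984 230.81197807]
```

View pics/s4.png

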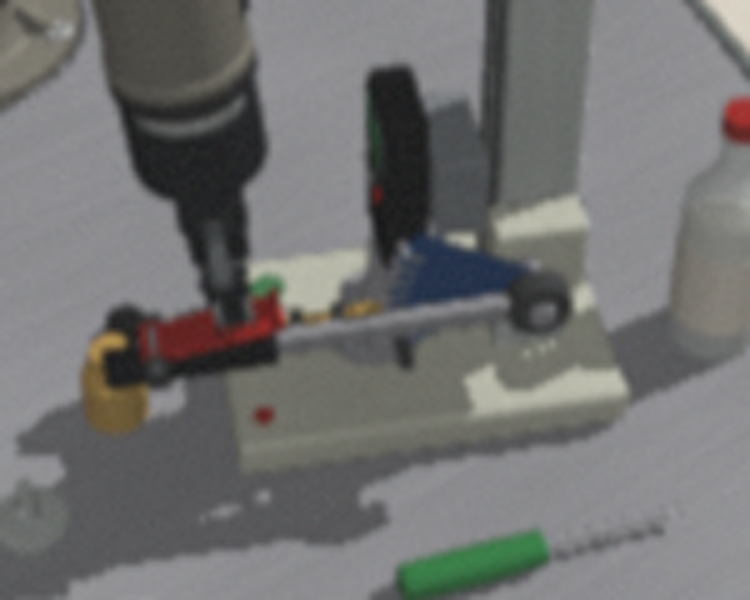

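The lever is near 0.6 rad, the crosshead is coming down with it, and the tips are still on the flat trigger at (230,310). Carrying on to the stop, more slowly.

```bash
python3 -m crank '[{"linear":[0.0005,0.004,0],"dr":[0,0,0.8],"hand":-1},{"linear":[0.001,0.008,0],"dr":[0,0,1.5],"hand":-1},{"linear":[0.0015,0.012,0],"dr":[0,0,2.3],"hand":-1},{"linear":[0.002,0.016,0],"dr":[0,0,3],"hand":-1},{"linear":[0.0025,0.02,0],"dr":[0,0,3.8],"hand":-1},{"linear":[0.003,0.023,0],"dr":[0,0,4.4],"hand":-1},{"linear":[0.003,0.0255,0],"dr":[0,0,5],"hand":-1}]'
python3 -m crank '[{"linear":[0,0.001,0],"dr":[0,0,0],"hand":-1},{"linear":[0,0.002,0],"dr":[0,0,0.5],"hand":-1},{"linear":[0,0.003,0],"dr":[0,0,1],"hand":-1}]'
python3 - <<'E'
from h import *
p=np.load("p.npy")
for l in (.7,.75): print(l,togo(model(p,l)["flat"],.15-(l-p[4])*.6))
E
```

```text
t: 6.45
eef_pos: [0.5529, -0.0509, 0.1366]
tool_rot: [0.425, -0.318, 0.632, -0.565]
contact_force: [-1.9, -1.8, 3.8]
gripper_width: -0.002
t: 6.7
eef_pos: [0.5534, -0.0501, 0.1341]
tool_rot: [0.43, -0.313, 0.634, -0.561]
contact_force: [-1.6, -2.6, 4.3]
gripper_width: -0.003
0.7 (array([-0.0003, -0.0059,  0.0007]), array([-0. , -0. , -1.8]))
0.75 (array([0.0013, 0.0033, 0.0007]), array([-0. , -0. , -0.1]))
```

```bash
python3 -m crank '[{"linear":[0.0005,0.001,0],"dr":[0,0,0],"hand":-1},{"linear":[0.001,0.002,0],"dr":[0,0,0],"hand":-1},{"linear":[0.001,0.003,0],"dr":[0,0,0],"hand":-1},{"linear":[0.001,0.004,0],"dr":[0,0,0],"hand":-1}]'
python3 -m crank '[{"linear":[0,0.001,0],"dr":[0,0,0],"hand":-1},{"linear":[0,0.002,0],"dr":[0,0,0],"hand":-1}]'
```

```text
t: 7.03
eef_pos: [0.5538, -0.0494, 0.1307]
tool_rot: [0.43, -0.313, 0.634, -0.561]
contact_force: [-6.3, -1.0, 14.2]
gripper_width: 0.001
t: 7.2
eef_pos: [0.5541, -0.0494, 0.13]
tool_rot: [0.43, -0.313, 0.634, -0.562]
contact_force: [-10.4, -2.8, 30.3]
gripper_width: 0.001
```

The force has jumped to 30 N at 0.130 m tip height, where the model puts the bottom stop (0.131). Backing off and letting go.

```bash
python3 -m crank '[{"linear":[0,-0.002,0],"dr":[0,0,0],"hand":-1},{"linear":[0,-0.004,0],"dr":[0,0,0],"hand":-1},{"linear":[0,-0.008,0],"dr":[0,0,0],"hand":-1},{"linear":[0,-0.013,0],"dr":[0,0,0],"hand":-1},{"linear":[0,-0.02,0],"dr":[0,0,0],"hand":-1},{"linear":[0,-0.035,0],"dr":[0,0,0],"hand":-1},{"linear":[0,-0.055,0],"dr":[0,0,0],"hand":-1},{"linear":[0,-0.08,0],"dr":[0,0,0],"hand":-1},{"linear":[0,-0.1,0],"dr":[0,0,0],"hand":-1},{"linear":[0,-0.1,0],"dr":[0,0,0],"hand":-1}]'
python3 - <<'E'
from h import *
p=np.load("p.npy")
b=bot.read_camera("scene"); m=model(p,.75)
for k in ("grip_end","trigger_hinge","thumb_pad"):
    r=bot.place_of("scene",k); print(k,r and (r[0]["xy"],r[0]["score"]),proj("scene",m[k]),"flat",proj("scene",m["flat"]) )
cv2.imwrite("pics/s5.png",cv2.resize(b[150:270,250:400],None,fx=5,fy=5,interpolation=2))
E
```

```text
t: 8.03
eef_pos: [0.5473, -0.0676, 0.2305]
tool_rot: [0.431, -0.311, 0.633, -0.563]
contact_force: [0.8, -0.6, 0.2]
gripper_width: 0.002
grip_end ([272.3, 230.6], 0.59) [271.79975984 230.81197807] flat [296.75502324 220.95854973]
trigger_hinge ([277.7, 223.9], 0.92) [280.79960786 225.1400191 ] flat [296.75502324 220.95854973]
thumb_pad ([297.0, 219.3], 0.61) [294.77510248 217.99164414] flat [296.75502324 220.95854973]
```

View pics/s5.png

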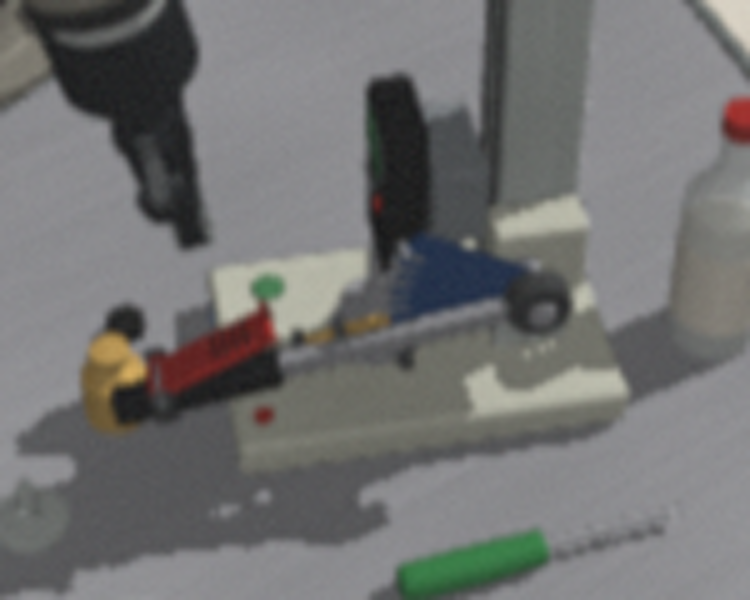

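The trigger is raised again and the fingers are clear. The grip end is at (272.3,230.6), within a pixel of the model's 0.75 rad position (271.8,230.8). The weight, screwdriver and bottle are where they were, so I'm handing in.

```bash
python3 -c "
from station import bot
print(bot.hand_in())"
```

```text
the job is handed in; nothing more can be done
None
```

I lowered the plate onto the specimen and handed the job in at about 8 s; the hand-in gave no verdict. With the fingers shut, I pressed the trigger flat at about 4 N. I then followed the lever's arc down at 4–5 N until it met the bottom stop, and backed off so the trigger sprang up.

**Last checks:**
- **Lever:** the grip end was seen within 1 px of where the model puts it at 0.75 rad, the bottom stop.
- **Trigger and pawl:** the trigger stands up again. I judged the pawl home from that and from the lever staying down; I did not measure it directly.
- **Plate:** the crosshead came down with the lever, but I did not measure its height.
- **Contact:** the fingers ended about 10 cm clear, with contact force near zero.
- **Bystanders:** the weight, screwdriver and bottle look unmoved in the last picture. The probe shows only faintly there, and the dish, puck and mouse were out of view or hidden, so I did not re-check those four. The arm stayed well above all of them.

**Disagreements:**
- **Force at the stop:** it rose to about 32 N in my last small push, below the 50 N limit but higher than the stop needed.
- **Trigger points:** at the end the hinge and pad detections were 2–3 px off the model, about the same as the first fit.
- **Lever angle mid-stroke:** the grip end read about 0.05–0.1 rad further down than the fingertip position implied.

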